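# Kickstand down, then hold the robot bike upright for its gyro zero

### The arm

A 6-joint arm with a two-finger parallel gripper is mounted at the origin on the work surface. World frame = base frame: x ahead of the robot, y to its left, z up, the work surface at z = 0. Lengths are in m, angles in degrees, forces in N, time in s.
With the tool pointing down it reaches from about 0.325 to 0.85 m from the base axis. Payload 15.5 kg.
Tool frame: the origin (TCP) lies at the very end of the fingers, on their centre line; the grasp point (between the pads) lies arm.grip_depth behind it (arm.grip_depth is the distance from the TCP to the grasp point, in m); z points along the fingers, y is the direction in which the jaws open and shut (so a half turn about z gives the same grasp; the last joint's range is limited). The gripper opens to 91 mm and grips with 3 to 60 N. Pads are 32 mm wide; open, the fingers measure 118 mm over their backs; the gripper's body (76 mm by 178 mm) begins 60 mm behind the grasp point.
Start: joints at [67.122, 28.281, 77.091, -0, 74.628, -5.472], TCP at [0.187, 0.596, 0.214] pointing down, gripper open.
Joint ranges: [-166.48, 166.48], [-47.26, 123.95], [12.59, 153.08], [-70.14, 250.14], [6.76, 159.57], [-176.63, 176.63]. Speed limits (degrees/s): [108.29, 108.29, 147.25, 172.46, 172.46, 172.46].

### API

Orientations are given as a 3x3 rotation matrix whose columns are the frame's x, y, z axes.
In Python, from rig import arm gives the robot as it stands. Calls block until the motion is done:
- arm.move_to(position, orientation): joint-space move of the TCP to a pose.
- arm.move_l(position, orientation=None, feed=0.15): straight line of the TCP; orientation=None keeps the orientation; feed is the mean speed in m/s.
- arm.move_joints(angles): joint-space move.
- arm.grip(opening): finger opening in m; the grip force is fixed at half the most; returns when the fingers have stopped.
- arm.sleep(seconds).
- arm.solve_ik(position, orientation): joint angles nearest the present ones, or None.
- arm.snapshot(name): name is "side" or "top"; returns the picture (384x512x3 uint8, red, green, blue); there is no depth.
- arm.get_calibration(name): a dict with "intrinsics" (3x3 intrinsics, pixels), "cam_to_world" (4x4, takes a point from camera to world coordinates). Camera axes: x right, y down, z forward; pixel columns grow to the right and rows downward; lengths in m; the calibration is good to about 2 mm. A picture is of the moment at which its call begins. get_calibration takes no time and is no camera call.
A pose or a line that the arm cannot do raises arm.Unreachable and nothing moves.
- arm.sign_off(): hands the job in, once; it reports no verdict.
Readings, each from a call of its own:
- arm.current_t(): time.
- arm.current_joint_positions(): joint angles.
- arm.current_dq(): joint speeds.
- arm.current_tau(): joint torques, N m.
- arm.current_ee_pos(): TCP position.
- arm.current_tool_rot(): TCP orientation.
- arm.current_force(): force on the tool from outside, world axes, zero at the start.
- arm.current_torque(): the same for the moment, N m.
- arm.current_width(): finger opening in m.
Only numpy, scipy, OpenCV 4.12 (cv2) and the standard library are available. Lean on these libraries where they do the work, as an engineer would, in place of code of your own. Each camera call takes 0.05 s, during which the arm holds its last target.

### The job

A small two-wheeled robot bike leans against the padded rail of its bench dock with its kickstand folded back. While it leans there, swing the kickstand down over the dead centre of its spring until it rests against its forward stop; then bring the bike upright with both wheels in the groove of the dock and keep holding it there, steady, so that its gyro can be zeroed: the job finishes while you hold it, without letting go. Leave the other things on the bench alone.

Things in the scene. Friction and masses are not known exactly. Their poses are not given: they have to be found in the camera images.
- dock: Fixed plywood board 420 x 200 x 12 mm with a 34 mm wheel groove between two 8 mm wide, 7 mm high strips. Origin on the table under the groove's middle; x along the groove, the way the bike faces (world +y within 0.2 rad), y to the bike's left (towards the robot), z up. Board from y = -90 to +110 mm. Padded rail along x, 150 mm long: axis at y = -56 mm, top 135 mm above the table.
- groove (a point): Point on the board's upper face, in the middle of the groove, 12 mm above the dock's origin; axes as the dock's.
- bike: Loose robot bike, 0.6-0.9 kg, wheels locked: two 130 mm wheels 250 mm apart, frame box 40 mm wide up to 150 mm, circuit board to 162 mm, saddle top 217 mm, handlebar 150 mm wide at 207 mm. Origin on the ground line midway between the wheels; x forward, y left, z up the frame. Leans about 0.25 rad right onto the rail; tips on its round tyres about a line 13 mm above the board. Cannot stand unaided.
- top_tube (a point): Middle of the bike's round metal top tube (20 mm thick, along the bike's x), a good place to grip: bare for 40 mm fore and aft, 22 mm free below. 195 mm above the ground line. Axes as the bike's.
- rear_tyre (a point): Lowest point of the rear tyre (on the bike's ground line, 125 mm behind its origin); axes as the bike's.
- front_tyre (a point): Lowest point of the front tyre, 125 mm ahead of the bike's origin.
- stand_pivot (a point): Pivot of the kickstand on the bike's left side: 20 mm behind the bike's origin, 26 mm to its left, 86 mm up. The pivot axis is the bike's y axis. Axes as the bike's.
- stand_foot (a point): Centre of the kickstand's rubber foot, a 14 mm ball at the end of the 9 mm steel leg. In side view the foot is 72 mm from the pivot; the leg also splays outward: 10 mm left of the pivot point at 10 mm along it, then straight to the foot, 46 mm left of the pivot point. The axes turn with the leg.
- kickstand (a joint): Angle, rad. 0: folded back (leg points rearward, 10 degrees above level in the bike's frame). Grows as the foot swings down, then forward, to the stop at 2.007 (15 degrees forward of straight down). Sprung to either end: dead centre at about 0.99, beyond it the spring snaps it to the forward stop. Leaving the folded end takes about 0.08 N m.
- hub_motor: A spare hub motor, a disc 44 mm across, 18 mm high, 28 mm with its shaft, standing on the dock's rear left corner: leave alone.
- screw_jar: A small jar, 40 mm across, 45 mm high, on the dock's front left corner: leave alone.
- spare_wheel: A spare wheel 130 mm across lying flat, 26 mm high, on the table: leave alone.
- driver: A screwdriver 170 mm long lying on the table: leave alone.
- calipers: Calipers 210 mm long lying on the table: leave alone.
- paint_bottle: A paint bottle 36 mm across, 85 mm high, standing beyond the dock: leave alone.
- paint_jar: A paint jar 60 mm across, 60 mm high, standing beyond the dock: leave alone.
- brush_pot: A glass with brushes, 72 mm across, brushes about 200 mm high, standing beyond the dock: leave alone.

How it is judged:
By the outcome, as a careful person would: the job done as asked, in the order asked, and still so for the second after the job is handed in, while the arm keeps its last pose, push and grip.
It also fails if it takes over 51 s, if anything falls off the work surface, if the arm or the gripper's body presses on something with over 40 N, if the wrist force passes 120 N, or if a joint passes its speed limit or range.

## Working session

There is one attempt and no reset: what is moved stays moved. The work goes in short steps, each a Python script; the robot and the scene stay as the last script left them, time stands still between calls to the robot, and variables do not carry over. Pictures are saved under pics/ and viewed, and the job is handed in when it is done.

```bash
ls; mkdir -p pics; python3 - <<'E'
from rig import arm
import cv2,numpy as np
for n in("side","top"):
    im=arm.snapshot(n); cv2.imwrite(f"pics/{n}0.png",cv2.cvtColor(im,cv2.COLOR_RGB2BGR))
    c=arm.get_calibration(n); print(np.round(c["intrinsics"],1).tolist(),np.round(c["cam_to_world"],4).tolist())
print(arm.current_t(),arm.grip_depth,arm.current_ee_pos(),arm.current_tool_rot(),arm.current_width())
E
```

```text
pics
[[465.3, 0.0, 256.6], [0.0, 465.3, 198.0], [0.0, 0.0, 1.0]] [[0.9697, -0.1465, 0.1955, 0.3389], [-0.2443, -0.5638, 0.789, -1.0399], [-0.0053, -0.8129, -0.5824, 0.8769], [0.0, 0.0, 0.0, 1.0]]
[[414.9, 0.0, 255.7], [0.0, 414.9, 194.2], [0.0, 0.0, 1.0]] [[0.0073, -0.9984, 0.0563, 0.5283], [-0.9998, -0.0083, -0.0183, 0.001], [0.0187, -0.0561, -0.9982, 1.267], [0.0, 0.0, 0.0, 1.0]]
0.1 0.0188 [0.18684916 0.59606479 0.21340535] [[-9.54192951e-01  2.99191650e-01 -4.10545246e-04]
 [ 2.99191917e-01  9.54192430e-01 -1.00145115e-03]
 [ 9.21133434e-05 -1.07840945e-03 -9.99999414e-01]] 0.09109754006320384
```

View pics/side0.png

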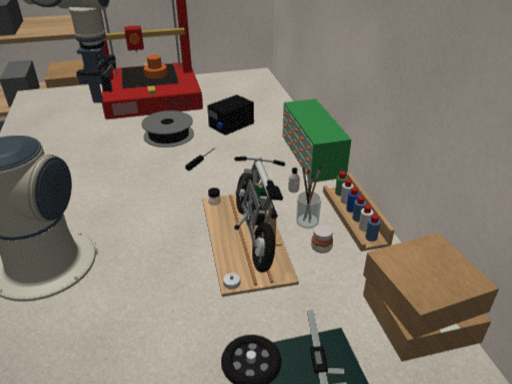

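View pics/top0.png

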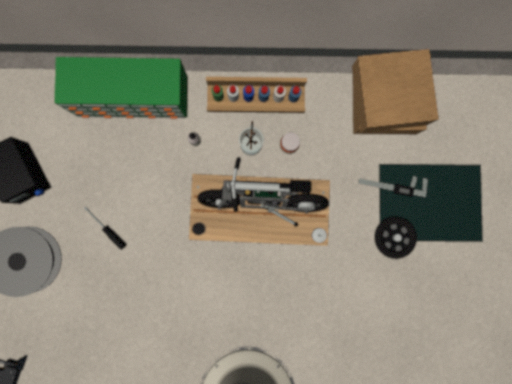

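```bash
python3 - <<'E'
import cv2
a=cv2.imread("pics/top0.png")[150:260,175:345]; cv2.imwrite("pics/top0c.png",cv2.resize(a,None,fx=4.7,fy=4.7,interpolation=cv2.INTER_CUBIC))
a=cv2.imread("pics/side0.png")[145:295,190:345]; cv2.imwrite("pics/side0c.png",cv2.resize(a,None,fx=4,fy=4,interpolation=cv2.INTER_CUBIC))
E
```

```text
(no output)
```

View pics/top0c.png

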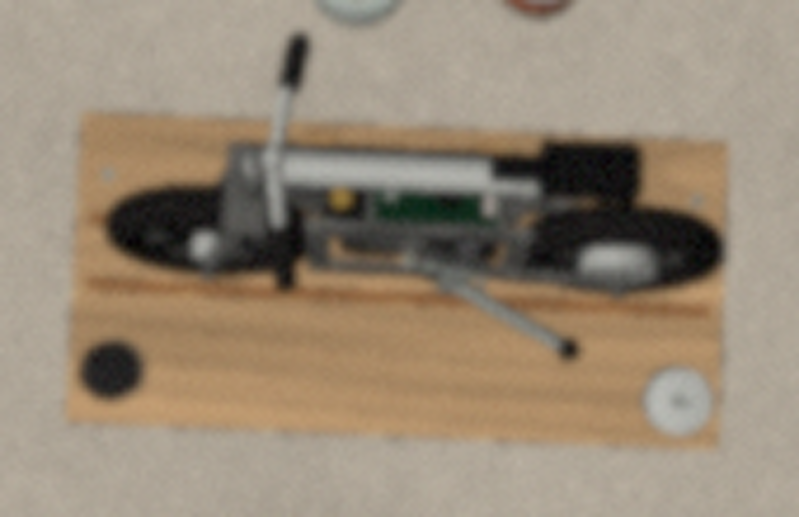

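View pics/side0c.png

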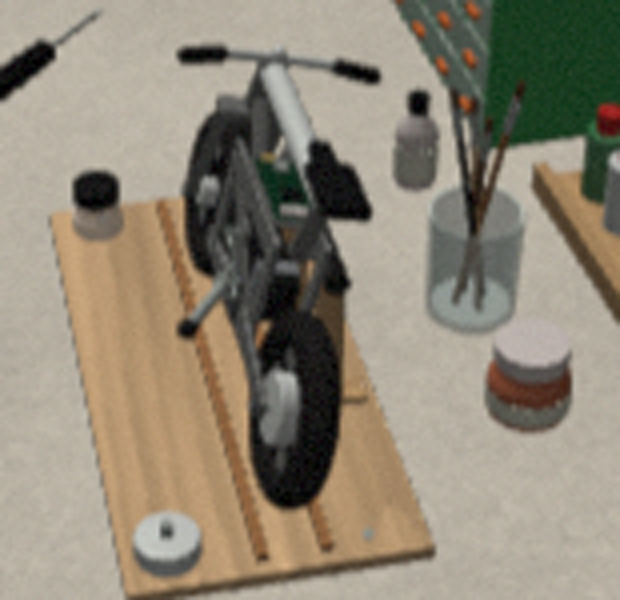

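Top view: the board spans roughly (190..330, 174..245) with the bike facing left. The folded kickstand foot is the dark ball at about (296,224) in top and (237,226) in side. Next I measure the dock, foot and tube.

```bash
cat > h.py <<'E'
import numpy as np, cv2
from rig import arm
def cal(n):
    c=arm.get_calibration(n); return np.array(c["intrinsics"]),np.array(c["cam_to_world"])
def ray(n,p):
    K,T=cal(n); d=T[:3,:3]@np.linalg.inv(K)@np.array([p[0],p[1],1.]); return T[:3,3],d/np.linalg.norm(d)
def onz(n,p,z):
    o,d=ray(n,p); return o+d*(z-o[2])/d[2]
def tri(pt,ps):
    A=[];b=[];R=[]
    for n,p in(("top",pt),("side",ps)):
        o,d=ray(n,p); P=np.eye(3)-np.outer(d,d); A.append(P); b.append(P@o); R.append((o,d))
    x=np.linalg.solve(sum(A),sum(b)); return x,[np.linalg.norm((np.eye(3)-np.outer(d,d))@(x-o)) for o,d in R]
def proj(n,X):
    K,T=cal(n); c=np.linalg.inv(T)@np.append(X,1); q=K@c[:3]; return q[:2]/q[2]
def snap(n,f,box=None,s=1,marks=()):
    im=cv2.cvtColor(arm.snapshot(n),cv2.COLOR_RGB2BGR); cv2.imwrite(f"pics/{f}_full.png",im)
    show(im,n,f,box,s,marks)
def show(im,n,f,box,s,marks=()):
    x0,y0,x1,y1=box or (0,0,512,384)
    o=cv2.resize(im[y0:y1,x0:x1],None,fx=s,fy=s,interpolation=cv2.INTER_CUBIC)
    for i,X in enumerate(marks):
        u=((proj(n,X)+.5-[x0,y0])*s).astype(int); cv2.drawMarker(o,tuple(map(int,u)),(255,0,255),cv2.MARKER_CROSS,10,1)
        cv2.putText(o,str(i),(int(u[0])+5,int(u[1])-5),0,.4,(0,0,255),1)
    cv2.imwrite(f"pics/{f}.png",o)
E
python3 - <<'E'
from h import *
im=cv2.imread("pics/top0.png"); hsv=cv2.cvtColor(im,cv2.COLOR_BGR2HSV)
m=cv2.inRange(hsv,(8,85,90),(22,255,255)); m[:165]=0;m[250:]=0;m[:,:180]=0;m[:,340:]=0
m=cv2.morphologyEx(m,cv2.MORPH_OPEN,np.ones((2,2)))
pts=cv2.findNonZero(m); r=cv2.minAreaRect(pts); print(r)
c=np.array([onz("top",p,.012)[:2] for p in cv2.boxPoints(r)]); print(c.round(4))
print([np.linalg.norm(c[i]-c[(i+1)%4]).round(4) for i in range(4)])
cr=[(np.array(p)+.0)/4.7-.4+[175,150] for p in((80,115),(725,140),(718,447),(68,420))]
print(np.array([onz("top",p,.012)[:2] for p in cr]).round(4))
t=lambda p:np.array(p)/4.7-.4+[175,150]
s=lambda p:np.array(p)/4-.4+[190,145]
print("foot",tri(t((569,348)),s((188,326))))
# tube front/rear ends seen (axis points at upper mid)
print("tubeF",tri(t((285,165)),s((272,70))),"tubeR",tri(t((490,172)),s((308,148))))
E
```

```text
((260.20001220703125, 210.40000915527344), (137.26162719726562, 64.72146606445312), 2.4895527362823486)
[[ 0.4605  0.1735]
 [ 0.6555  0.1682]
 [ 0.6411 -0.2486]
 [ 0.4452 -0.2396]]
[np.float64(0.1951), np.float64(0.4171), np.float64(0.1962), np.float64(0.4134)]
[[ 0.6586  0.1725]
 [ 0.6462 -0.2446]
 [ 0.4482 -0.2396]
 [ 0.4628  0.1771]]
foot (array([ 0.51189573, -0.13026414,  0.12644616]), [np.float64(0.0006603152617906805), np.float64(0.0006603152617909067)])
tubeF (array([0.61045292, 0.03447448, 0.20547672]), [np.float64(0.0017139553000840976), np.float64(0.0017139553000838793)]) tubeR (array([ 0.60661168, -0.07683844,  0.21283432]), [np.float64(0.002152409226667252), np.float64(0.0021524092266674154)])
```

```bash
python3 - <<'E'
from h import *
t=lambda p:np.array(p)/4.7-.4+[175,150]
s=lambda p:np.array(p)/4-.4+[190,145]
yaw=np.radians(1.95); ex=np.array([np.sin(yaw),np.cos(yaw)]); ey=np.array([-ex[1],ex[0]])
O=np.array([.553,-.0345])-.010*ey
D=lambda X:np.array([(X[:2]-O)@ex,(X[:2]-O)@ey])*1000
for p in((90,283),(300,294),(705,310)): print("stripL top",D(onz("top",t(p),.019)))
for p in((262,553),(162,203)): print("stripL side",D(onz("side",s(p),.019)))
print("stripR side",D(onz("side",s((325,547)),.019)))
for nm,f,pp,z in(("top",t,((80,115),(725,140),(718,447),(68,420)),.012),("side",s,((52,214),(130,595),(433,548)),.012)):
    for p in pp: print(nm,"corner",D(onz(nm,f(p),z)))
F=np.array([ .5119,-.1303,.1264]); print("foot",D(F),"tube",D(np.array([.6105,.0345])),D(np.array([.6066,-.0768])))
E
```

```text
stripL top [197.79394189  19.46026071]
stripL top [63.71156301 20.89982776]
stripL top [-196.0602499    20.35279119]
stripL side [-199.45688232   22.79684604]
stripL side [191.58984366  21.00049626]
stripR side [-202.99388257  -17.21638493]
top corner [210.50919221 -88.46695175]
top corner [-206.83011009  -90.26216068]
top corner [-208.53589047  107.76936548]
top corner [208.37017475 107.32943555]
side corner [205.60167384 107.88352957]
side corner [-210.00307592  108.86525525]
side corner [-212.1222471   -85.89394775]
foot [-97.14304652  47.8163789 ] tube [ 70.91661489 -45.11881468] [-40.45163817 -45.00831728]
```

```bash
cat >> h.py <<'E'
from scipy.spatial.transform import Rotation as Rn
yaw=np.radians(1.95); EX=np.array([np.sin(yaw),np.cos(yaw),0]); EY=np.array([-EX[1],EX[0],0]); EZ=np.array([0,0,1.])
O=np.append(np.array([.553,-.0345])-.010*EY[:2],0); RD=np.column_stack([EX,EY,EZ])
def dock(p): return O+RD@np.array(p)
BX=-.006
def bike(p,phi=.25,bx=None):   # bike frame -> world, phi = lean to the right
    q=np.array(p)-[0,0,.013]; q=Rn.from_rotvec([phi,0,0]).apply(q)+[BX if bx is None else bx,0,.025]; return dock(q)
def bikeR(phi): return RD@Rn.from_rotvec([phi,0,0]).as_matrix()
PIV=np.array([-.020,.026,.086])
def foot(th): a=np.radians(10)-th; return PIV+[-.072*np.cos(a),.046,.072*np.sin(a)]
E
python3 - <<'E'
from h import *
M=[bike(foot(0)),bike(PIV),bike([0,0,.195]),bike([-.04,0,.195]),bike([.04,0,.195]),bike([-.19,0,.065]),bike([.19,0,.065]),bike(foot(2.007))]
show(cv2.imread("pics/top0.png"),"top","m_top",(175,150,345,260),4.7,M)
show(cv2.imread("pics/side0.png"),"side","m_side",(190,145,345,295),4,M)
# brush pot position, brush tips
print("pot",np.round(onz("top",(252,142),.09),3), tri((252,124),(305,172)))
E
```

```text
pot [ 0.744 -0.009  0.09 ] (array([ 0.75649651, -0.00349322,  0.17743326]), [np.float64(0.019881448529574096), np.float64(0.019881448529573974)])
```

View pics/m_top.png

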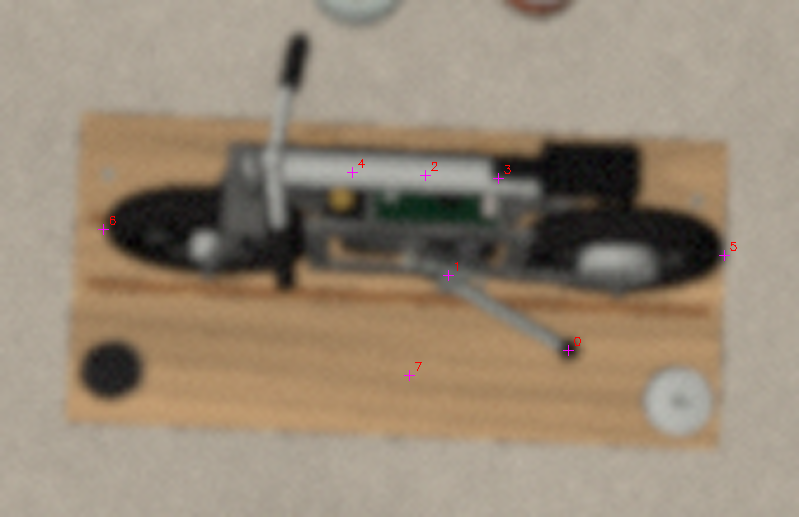

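View pics/m_side.png

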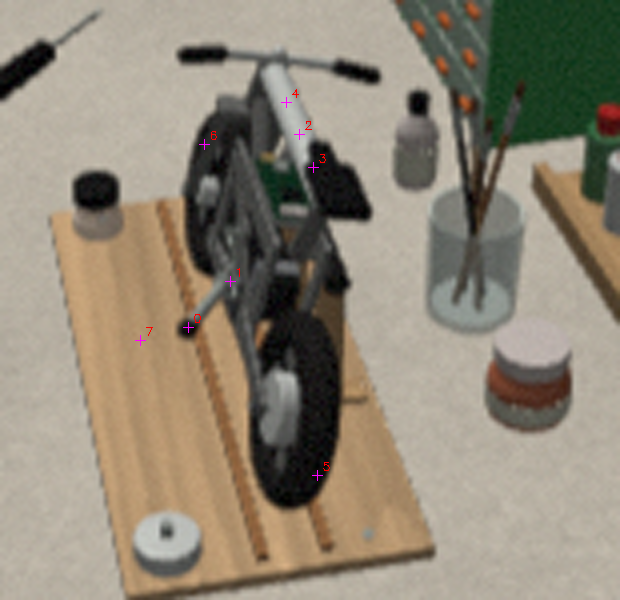

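```bash
cat >> h.py <<'E'
def toolR(tau,ysign):   # tilt tau: body leans to the bike's left; jaws along bike x
    z=-EZ*np.cos(tau)-EY*np.sin(tau); y=ysign*EX; return np.column_stack([np.cross(y,z),y,z])
def gripR(phi,s):       # jaws along bike y, z down the frame
    B=bikeR(phi); z=-B[:,2]; y=s*B[:,1]; return np.column_stack([np.cross(y,z),y,z])
def gpos(phi,bx=None,dz=0): return bike([0,0,.195-arm.grip_depth+dz],phi,bx)
E
python3 - <<'E'
from h import *
for s in(1,-1):
    R=toolR(np.radians(20),s)
    for p in(bike(foot(0))+[0,0,.05],bike(foot(1.2))): 
        q=arm.solve_ik(p,R); print(s,None if q is None else np.round(q,1))
    for phi,dz in((.25,.09),(.25,0),(0,0)):
        q=arm.solve_ik(gpos(phi,dz=dz),gripR(phi,s)); print(" g",s,None if q is None else np.round(q,1))
    print(np.round(arm.solve_ik([.30,.25,.36],R),1))
E
```

```text
1 [ -26.2   16.2  110.2   13.8   36.1 -124.2]
1 [ -22.7   29.2  121.    32.7   13.  -141.6]
 g 1 [ -8.5  34.1  59.1  -1.6 101.1 173.4]
 g 1 [ -8.7  35.9  69.5  -1.7  88.9 173.5]
 g 1 [-10.2  25.   87.7  -0.   67.4 171.7]
[ 43.7  -6.2 102.3 -15.1  70.2 -40.9]
-1 [-26.2  16.2 110.2  13.8  36.1  55.8]
-1 [-22.7  29.2 121.   32.7  13.   38.4]
 g -1 [ -8.5  34.1  59.1  -1.6 101.1  -6.6]
 g -1 [-8.7 35.9 69.5 -1.7 88.9 -6.5]
 g -1 [-10.2  25.   87.7  -0.   67.4  -8.3]
[ 43.7  -6.2 102.3 -15.1  70.2 139.1]
```

```bash
python3 - <<'E'
from h import *
for t in(0,8,12):
    R=toolR(np.radians(t),-1)
    for p in(bike(foot(0))+[0,0,.05],bike(foot(1.2))+[0,0,.007]): print(t,np.round(arm.solve_ik(p,R),1))
R=toolR(np.radians(8),-1)
arm.move_to([.30,.25,.36],R); arm.grip(0.0)
p0=bike(foot(0))-R[:,2]*.05
arm.move_to(p0,R); print(arm.current_t(),arm.current_ee_pos()-p0,arm.current_width(),arm.current_force())
M=[bike(foot(0))]
snap("side","s1",(190,145,345,295),4,M); snap("top","t1",(175,150,345,260),4.7,M)
E
```

```text
0 [-20.8  23.   93.6  -0.   63.4  71.2]
0 [-17.8  31.1 103.4  -0.   45.4  74.2]
8 [-22.7  19.7 100.2   3.5  52.7  67.3]
8 [-19.5  29.  110.3   4.4  33.1  68.9]
12 [-23.8  18.3 103.5   6.   47.2  64.5]
12 [-20.5  28.4 113.7   8.4  26.7  64.3]
5.2667 [0.00018383 0.00076067 0.00037745] 0.00024690592059325143 [0.33420083 0.16351533 0.25328034]
```

View pics/s1.png

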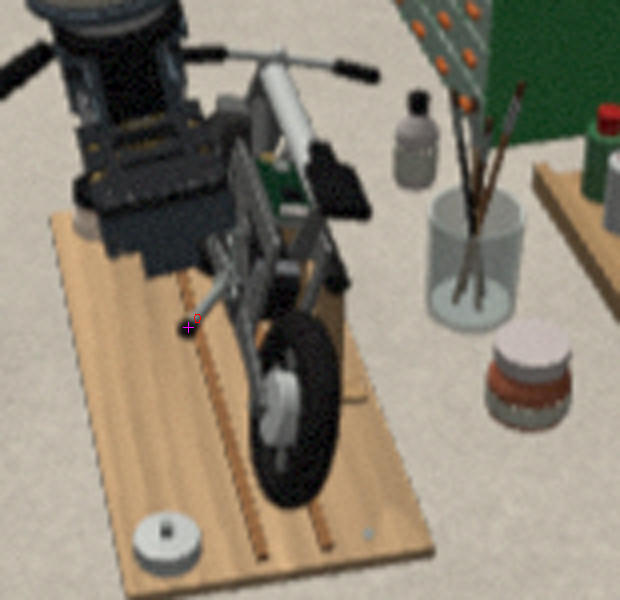

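```bash
python3 - <<'E'
from h import *
p=arm.current_ee_pos();R=arm.current_tool_rot()
M=[p,p+R[:,1]*.0135,p-R[:,1]*.0135,p+R[:,0]*.016,p-R[:,0]*.016, p-R[:,2]*.079+R[:,1]*.089,p-R[:,2]*.079-R[:,1]*.089,bike(foot(0))]
show(cv2.imread("pics/s1_full.png"),"side","s1b",(190,145,345,295),4,M)
show(cv2.imread("pics/t1_full.png"),"top","t1b",(175,150,345,260),4.7,M)
E
```

```text
(no output)
```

View pics/s1b.png

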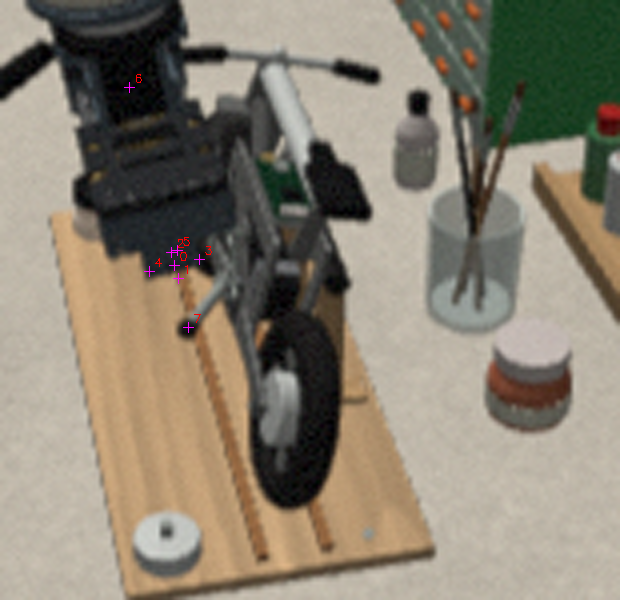

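View pics/t1b.png

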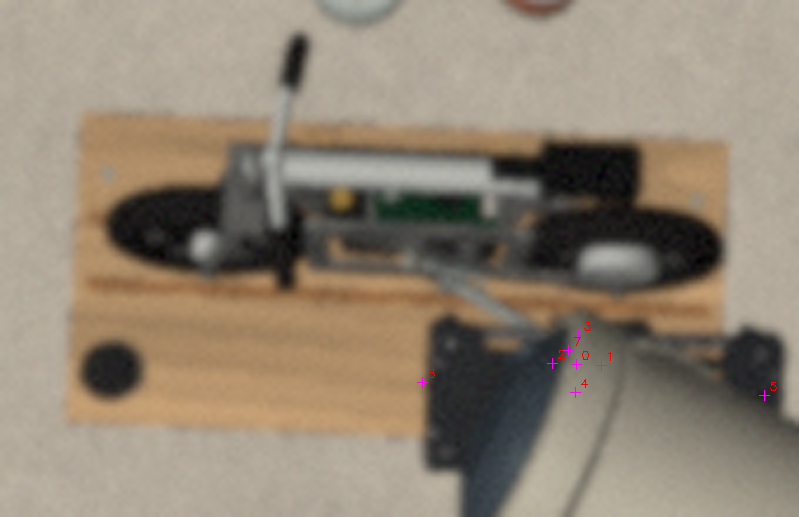

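Top and side pictures: the closed fingertips sit right above the foot (side crop 150..200, 270 against the foot at 188,326), and the model marks agree. Pushing along the foot's arc.

```bash
python3 - <<'E'
from h import *
R=toolR(np.radians(8),-1)
arm.move_l(bike(foot(0))-R[:,2]*.010,R,feed=.08)
f0=arm.current_force(); print(arm.current_t(),f0.round(2))
for th in(.15,.3,.45,.6,.75,.9,1.05):
    arm.move_l(bike(foot(th))-R[:,2]*.006,R,feed=.06)
    print(th,(arm.current_force()-f0).round(2))
print(arm.current_t())
M=[bike([0,0,.195]),bike(foot(1.05)),bike(foot(2.007))]
snap("side","s2",(190,145,345,295),4,M)
E
```

```text
6.0167 [-0.19  0.3   0.01]
0.15 [-0.47 -0.84  1.05]
0.3 [-0.17  0.58 -0.15]
0.45 [-1.18  0.   -0.15]
0.6 [-0.48  0.66 -0.72]
0.75 [ 0.35 -0.78 -0.05]
0.9 [ 0.42 -0.82  0.27]
1.05 [-0.86 -0.52 -0.59]
8.4083
```

View pics/s2.png

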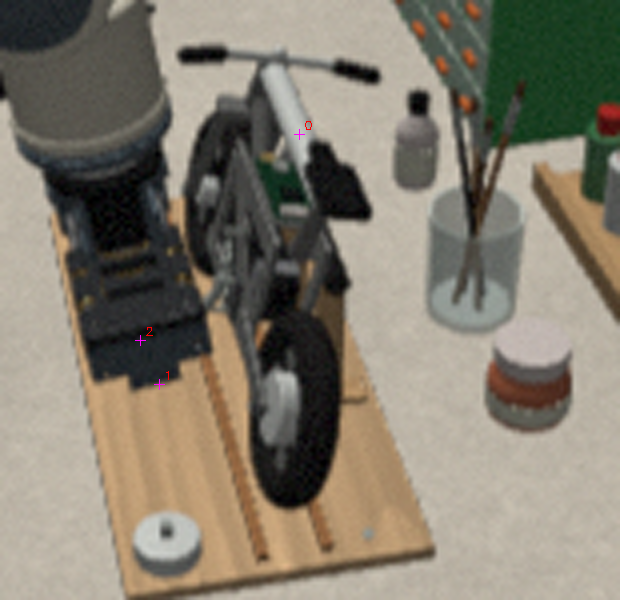

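```bash
python3 - <<'E'
from h import *
R=toolR(np.radians(8),-1)
for th in(1.2,1.3): arm.move_l(bike(foot(th))-R[:,2]*.006,R,feed=.06)
print(arm.current_force().round(2))
arm.move_l(arm.current_ee_pos()-R[:,2]*.05+EY*.02-EX*.03,feed=.2)
arm.move_l(dock([-.09,.11,.24]),feed=.3)
print(arm.current_t())
M=[bike([0,0,.195]),bike(foot(2.007))]
snap("side","s3",(190,145,345,295),4,M)
snap("top","t3",(175,150,345,260),4.7,M)
E
```

```text
[ 0.47 -0.12 -0.28]
10.125
```

View pics/s3.png

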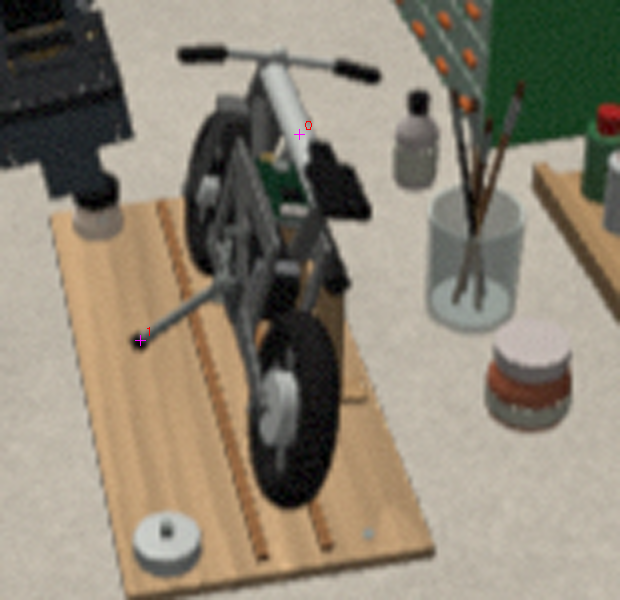

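View pics/t3.png

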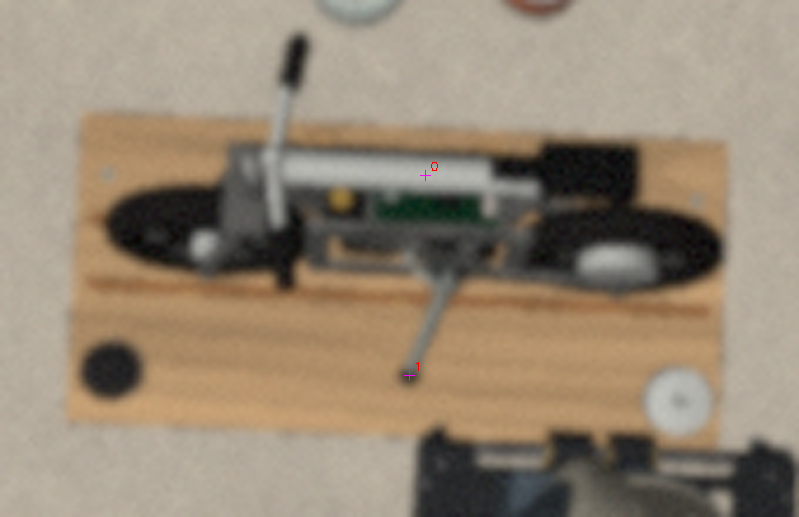

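Both views: the foot is now at the forward-stop mark (side crop 140,341; top crop 409,376) and the bike has not moved. Next I approach the top tube.

```bash
python3 - <<'E'
from h import *
R=gripR(.25,-1)
arm.move_l(dock([-.05,.11,.36]),feed=.3)
arm.grip(.065)
arm.move_to(gpos(.25,dz=.12),R)
arm.move_l(gpos(.25,dz=.045),R,feed=.1)
print(arm.current_t(),arm.current_width(),arm.current_force().round(2))
p=arm.current_ee_pos();R=arm.current_tool_rot()
M=[bike([0,0,.195]),p,p+R[:,1]*.0325,p-R[:,1]*.0325]
snap("side","s4",(190,120,345,270),4,M)
snap("top","t4",(175,130,345,240),4.7,M)
E
```

```text
14.0583 0.064647314583186 [-0.08 -0.62  0.09]
```

View pics/s4.png

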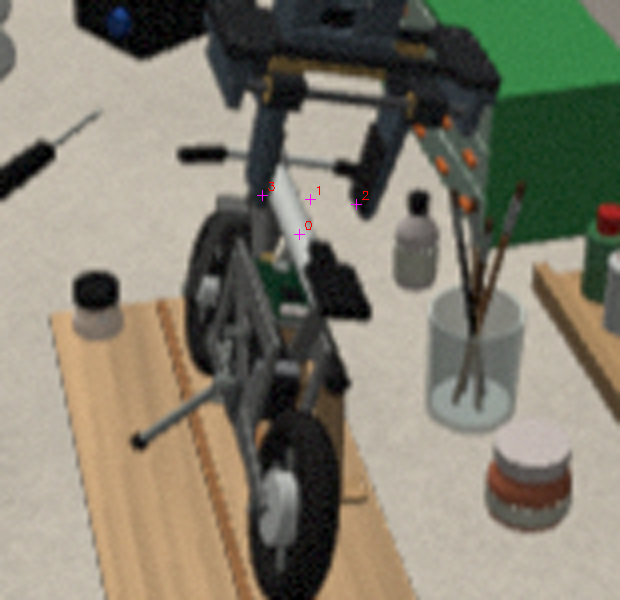

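View pics/t4.png

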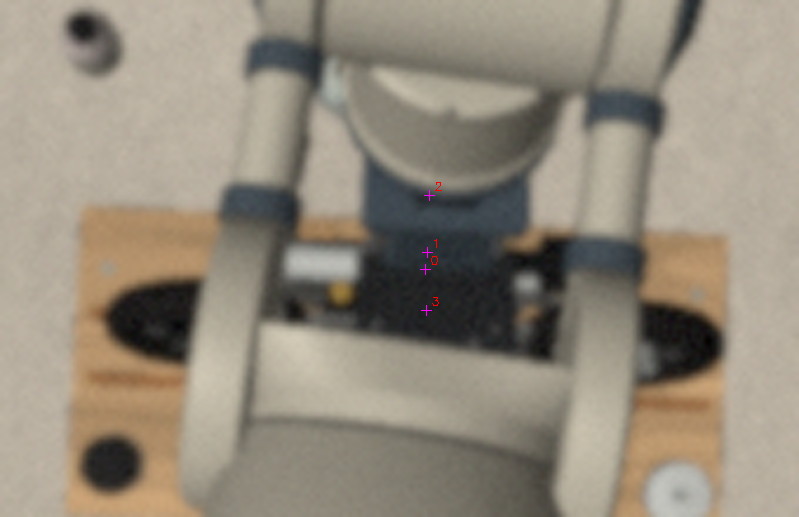

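Side view: the fingers straddle the tube (tips near crop 262,195 and 365,210) with the tube between them. I'll go down and grip.

```bash
python3 - <<'E'
from h import *
R=gripR(.25,-1)
arm.move_l(gpos(.25),R,feed=.06)
print(arm.current_t(),arm.current_force().round(2),(arm.current_ee_pos()-gpos(.25)).round(4))
arm.grip(0.0)
print(arm.current_t(),arm.current_width(),arm.current_force().round(2),arm.current_torque().round(3),(arm.current_ee_pos()-gpos(.25)).round(4))
snap("side","s5",(190,120,345,270),4,[bike([0,0,.195]),bike(foot(2.007))])
E
```

```text
15.0583 [-0.36  0.24  0.14] [ 0.0003 -0.      0.0003]
15.825 0.0192987251205233 [0.8  0.62 0.07] [-0.035 -0.245 -0.138] [ 0.0001  0.     -0.    ]
```

View pics/s5.png

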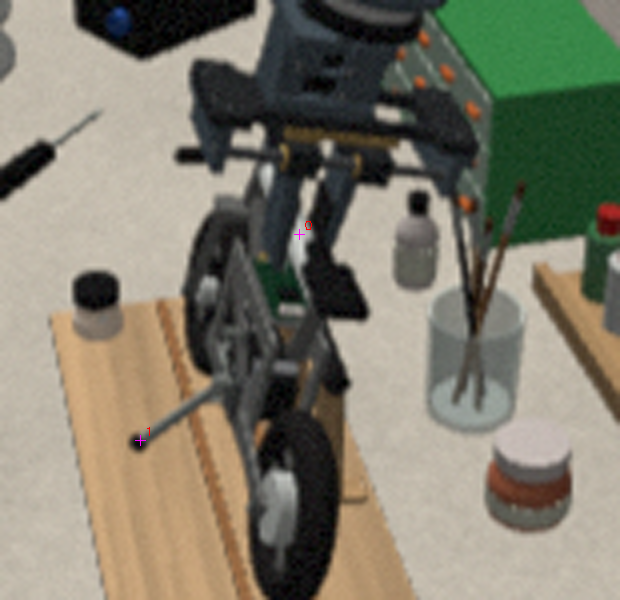

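Gripped: width 19.3 mm, forces small, bike essentially in place. Bringing it upright about the tyre line.

```bash
python3 - <<'E'
from h import *
for phi in(.2,.15,.1,.05,0):
    arm.move_l(gpos(phi),gripR(phi,-1),feed=.04)
    print(phi,arm.current_force().round(2),arm.current_torque().round(2))
arm.sleep(.5)
print(arm.current_t(),arm.current_width(),arm.current_force().round(2),arm.current_torque().round(2),(arm.current_ee_pos()-gpos(0)).round(4))
M=[bike([0,0,.195],0),bike(foot(2.007),0),bike([-.125,0,0],0),bike([-.19,0,.065],0),bike([.19,0,.065],0),bike([-.125,0,.13],0),dock([-.2,.0,.012])]
snap("side","s6",(190,130,345,280),4,M)
snap("top","t6",(175,150,345,260),4.7,M)
E
```

```text
0.2 [ 0.14  1.79 -2.38] [ 0.12 -0.21 -0.06]
0.15 [ 0.02  1.25 -3.68] [ 0.12 -0.05 -0.06]
0.1 [-0.04  1.96 -4.74] [ 0.14  0.02 -0.15]
0.05 [-0.34 -0.05 -7.1 ] [-0.13 -0.01 -0.  ]
0 [ 0.03  0.34 -5.95] [ 0.    0.12 -0.01]
18.125 0.01952315842834536 [-0.02 -0.57 -6.34] [-0.09  0.17 -0.  ] [ 0.0001 -0.     -0.0001]
```

View pics/s6.png

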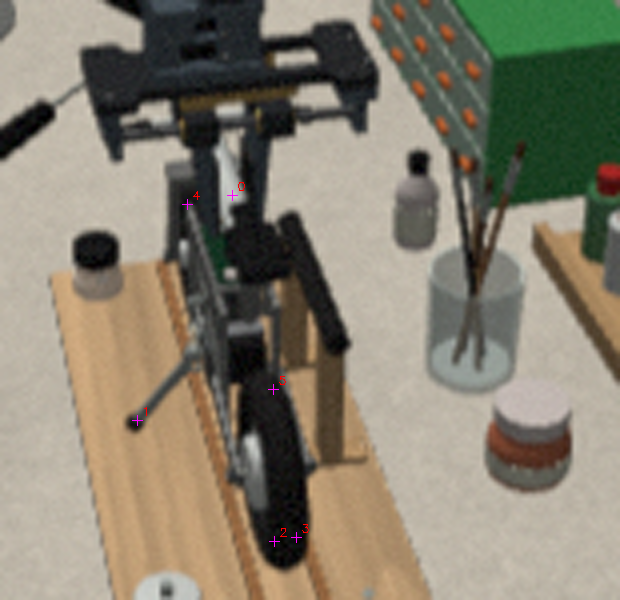

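View pics/t6.png

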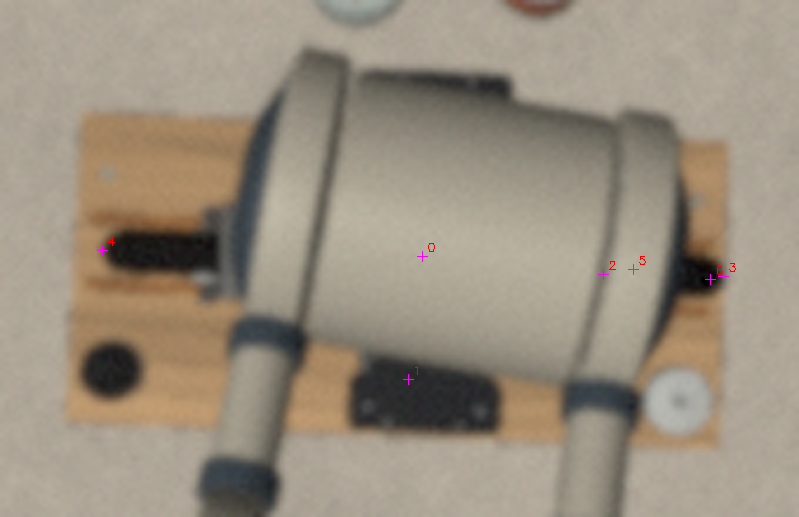

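Side view: the bike looks upright and clear of the rail, with the tyre between the strips. But the arm carries about 6 N, so the wheels may be lifted slightly. I'll lower it in small steps and watch the force.

```bash
python3 - <<'E'
from h import *
R=gripR(0,-1)
def F(n=5):
    a=[]
    for _ in range(n): a.append(arm.current_force()); arm.sleep(.02)
    return np.mean(a,0)
print(F(8).round(2))
for i in range(1,13):
    arm.move_l(gpos(0)-[0,0,.0005*i],R,feed=.02); f=F(8); print(i*.5,f.round(2),arm.current_torque().round(2))
    if f[2]>-1.0: break
print(arm.current_t(),arm.current_width())
E
```

```text
[-0.29  0.41 -6.59]
0.5 [-0.    1.6  -0.67] [ 0.21  0.17 -0.04]
18.7417 0.019565712842570526
```

```bash
python3 - <<'E'
from h import *
R=gripR(0,-1)
arm.move_l(gpos(0)-[0,0,.0007],R,feed=.02); arm.sleep(.2)
a=[arm.current_force()]
for _ in range(6): arm.sleep(.03); a.append(arm.current_force())
print(np.mean(a,0).round(2),arm.current_t())
im=arm.snapshot("top"); cv2.imwrite("pics/t7_full.png",cv2.cvtColor(im,cv2.COLOR_RGB2BGR))
g=im.max(2).astype(float)
for rng in(range(200,218),range(321,328)):
    ys=[]
    for c in rng:
        col=g[193:216,c] 
        w=np.clip(100-col,0,None)
        if w.sum()<150: continue
        v=(w*np.arange(193,216)).sum()/w.sum()
        Xg=dock([0,0,0]) 
        X=onz("top",(c,v),.1); dx=(X-O)@EX
        xx=abs(dx-BX)-.125; z=.012+.065+np.sqrt(max(0,.065**2-min(xx*xx,.065**2)))
        X=onz("top",(c,v),z); d=RD.T@(X-O)*1000; ys.append((d[0],d[1],z))
    print(np.round(ys,3)[::2].tolist(), "mean y",np.mean([y[1] for y in ys]))
M=[bike(foot(2.007),0)]
snap("side","s7",(190,130,345,280),4,M)
E
```

```text
[-0.56  2.62  5.76] 19.3917
[[168.802, 0.288, 0.116], [162.604, -0.478, 0.123], [156.538, 0.199, 0.128], [150.656, 0.251, 0.132], [144.894, 0.198, 0.135], [139.195, 0.744, 0.138], [133.599, 0.723, 0.139], [128.065, 0.711, 0.141], [122.616, -0.019, 0.142]] mean y 0.24762028119367022
[[-165.101, -0.427, 0.129], [-171.552, 1.053, 0.124], [-178.248, 1.125, 0.118], [-185.371, 0.425, 0.11]] mean y 0.7452048205155186
```

View pics/s7.png

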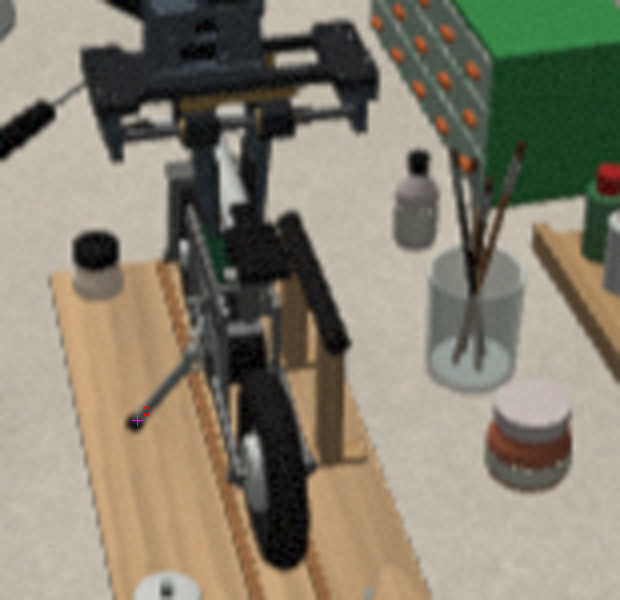

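```bash
python3 - <<'E'
from h import *
im=cv2.imread("pics/s7_full.png"); g=im.max(2)
# observed: right edge of rear tyre, rows 225..270 ; tyre dark
obs={}
for v in range(232,271,5):
    row=g[v,245:275].astype(float); 
    # last dark->bright crossing at 85
    i=[k for k in range(len(row)-1) if row[k]<75<=row[k+1]]
    obs[v]=[round(245+k+(75-row[k])/(row[k+1]-row[k]),1) for k in i]
print(obs)
for phi in(-.03,0,.03):
    P=[]
    for b in np.linspace(0,2*np.pi,360):
        for c in np.linspace(0,2*np.pi,40):
            r=.052+.013*np.cos(c); P.append(proj("side",bike([-.125-r*np.cos(b),.013*np.sin(c),.065+r*np.sin(b)],phi)))
    P=np.array(P)
    print(phi,[(v,round(P[abs(P[:,1]-v)<.5,0].max(),1)) for v in range(232,271,5)],"bottom",P[P[:,1].argmax()].round(1))
E
```

```text
{232: [np.float64(262.8)], 237: [np.float64(264.2), np.float64(272.1)], 242: [np.float64(249.8), np.float64(265.2), np.float64(271.3)], 247: [np.float64(248.1), np.float64(267.9)], 252: [np.float64(266.1)], 257: [np.float64(266.5)], 262: [np.float64(266.5)], 267: [np.float64(266.3)]}Traceback (most recent call last):
  File "<stdin>", line 15, in <module>
  File "h.py", line 15, in proj
    K,T=cal(n); c=np.linalg.inv(T)@np.append(X,1); q=K@c[:3]; return q[:2]/q[2]
        ~~~^^^
  File "h.py", line 4, in cal
    c=arm.get_calibration(n); return np.array(c["intrinsics"]),np.array(c["cam_to_world"])
ValueError: time passes only in moves, steps and waits
```

```bash
python3 - <<'E'
from h import *
K,T=cal("side"); Ti=np.linalg.inv(T)
def pv(X): c=X@Ti[:3,:3].T+Ti[:3,3]; q=c@K.T; return q[:,:2]/q[:,2:]
B,C=np.meshgrid(np.linspace(0,2*np.pi,360),np.linspace(0,2*np.pi,60)); r=.052+.013*np.cos(C)
L=np.stack([-.125-r*np.cos(B),.013*np.sin(C),.065+r*np.sin(B)],-1).reshape(-1,3)
for phi in(-.03,0,.03):
    P=pv(np.array([bike(l,phi) for l in L]))
    print(phi,[(v,round(P[abs(P[:,1]-v)<.5,0].max(),1)) for v in range(232,271,5)],"bottom",P[P[:,1].argmax()].round(1))
print(arm.current_t(),arm.current_width())
E
```

```text
-0.03 [(232, np.float64(262.6)), (237, np.float64(263.9)), (242, np.float64(265.0)), (247, np.float64(265.8)), (252, np.float64(266.5)), (257, np.float64(267.0)), (262, np.float64(267.2)), (267, np.float64(266.7))] bottom [260.8 271.9]
0 [(232, np.float64(263.8)), (237, np.float64(265.1)), (242, np.float64(266.1)), (247, np.float64(266.8)), (252, np.float64(267.4)), (257, np.float64(267.7)), (262, np.float64(267.7)), (267, np.float64(267.1))] bottom [261.3 271.9]
0.03 [(232, np.float64(265.1)), (237, np.float64(266.3)), (242, np.float64(267.2)), (247, np.float64(267.8)), (252, np.float64(268.3)), (257, np.float64(268.4)), (262, np.float64(268.3)), (267, np.float64(267.4))] bottom [261.4 271.9]
19.4917 0.01951710343262387
```

```bash
python3 - <<'E'
from h import *
arm.move_l(gpos(0)-[0,0,.00058],gripR(0,-1),feed=.02); arm.sleep(.6)
a=[]
for _ in range(8): arm.sleep(.05); a.append(arm.current_force())
print(np.mean(a,0).round(2),arm.current_t(),arm.current_width(),np.abs(arm.current_dq()).max(),arm.current_tool_rot()[:,2].round(4))
snap("side","s8",(190,130,345,280),4); snap("top","t8")
print(cv2.absdiff(cv2.imread("pics/s8_full.png"),cv2.imread("pics/s7_full.png")).max())
a=cv2.imread("pics/t8_full.png");b=cv2.imread("pics/top0.png")
E
```

```text
[-0.28  2.9   6.01] 20.7417 0.019472037973268144 0.09779144028160795 [ 6.e-04 -0.e+00 -1.e+00]
38
```

View pics/t8.png

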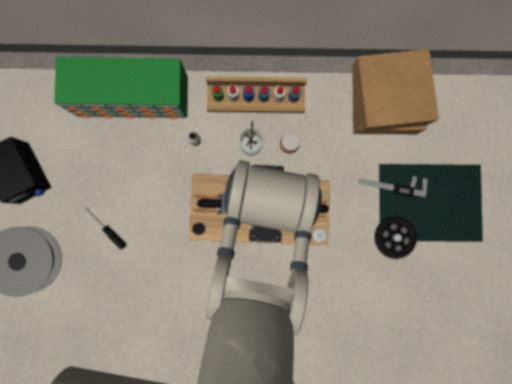

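View pics/s8.png

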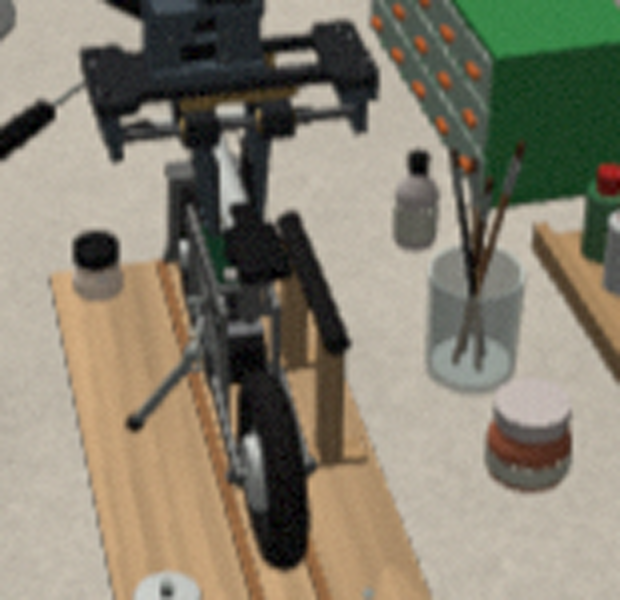

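The stand is down, the bike is upright with its wheels seated in the groove, and nothing else has moved. Handing in while holding.

```bash
python3 - <<'E'
from rig import arm
print(arm.sign_off(),arm.current_t())
E
```

```text
the job is handed in; nothing more can be done
the job is handed in; nothing more can be done
```

I swung the kickstand over dead centre while the bike leaned on the rail, then brought the bike upright and handed in at about 21 s while still holding it.

- **Kickstand:** before I gripped the bike, both views showed the foot within about a pixel of where the forward stop puts it. It stayed there in the side view afterwards; the arm hid it from above.
- **Upright:** I gripped the top tube and turned the bike about its tyre line. After that turn the arm was carrying about 6 N, nearly the bike's weight, so I lowered it about 0.6 mm until the wheels took the load.
- **Last checks:**
  - The lean was about 0, good to roughly 0.01–0.02 rad.
  - The tyres were within 1 mm of the groove's middle in the top view.
  - The grip was 19.5 mm wide on the tube and the bike was steady between the last pictures.
  - The other things looked unmoved.
- **Disagreements:**
  - The side view puts the rear tyre about 2 mm further left than the top view does, which is within the camera calibration.
  - I tried to ease the downward press to about 2 N, but it stayed near 6 N, so the wheels are held lightly into the groove.

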